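# Pass the notched plate through the chute flap

### The arm

A 6-joint arm with a two-finger parallel gripper is mounted at the origin on the work surface. World frame = base frame: x ahead of the robot, y to its left, z up, the work surface at z = 0. Lengths are in m, angles in rad, forces in N, time in s.
With the tool pointing down it reaches from about 0.3 to 0.825 m from the base axis. Payload 5.4 kg.
Tool frame: the origin (TCP) lies at the very end of the fingers, on their centre line; the grasp point (between the pads) lies 19 mm behind it; z points along the fingers, x is the direction in which the jaws open and shut, and the axes are right-handed (so a half turn about z gives the same grasp; the last joint's range is limited). The gripper opens to 92 mm and grips with 3 to 60 N. Pads are 20 mm wide; open, the fingers measure 128 mm over their backs; the gripper's body (75 mm by 189 mm) begins 69 mm behind the grasp point.
Start: joints at [1.087, 0.158, 1.597, -0, 1.386, -0.21], TCP at [0.155, 0.554, 0.215] pointing down, gripper open.
Joint ranges: [-2.91, 2.91], [-0.94, 2.29], [0.18, 2.7], [-1.29, 4.43], [0.17, 2.64], [-3, 3]. Speed limits (rad/s): [2.57, 2.57, 3.14, 3.14, 3.14, 3.14].

### API

Orientations are given as a rotation vector (axis times angle).
In Python, from workcell import bot gives the robot as it stands. Calls block until the motion is done:
- bot.goto(position, orientation): joint-space move of the TCP to a pose.
- bot.line_to(position, rot=None, max_speed=0.15): straight line of the TCP; rot=None keeps the orientation; max_speed is the mean speed in m/s.
- bot.set_joints(angles): joint-space move.
- bot.set_gripper(opening, newtons=None): opening from 0.0 (shut) to 1.0 (fully open); newtons is the grip in N (None keeps the last); returns when the fingers have stopped.
- bot.hold(seconds).
- bot.inverse_kinematics(position, orientation): joint angles nearest the present ones, or None.
- bot.read_camera(name): name is "side" or "top" or "wrist"; returns a dict with "pixels" (480x640x3 uint8, blue, green, red), "fx", "fy", "cx", "cy" (pixels), "R" (3x3) and "t" (3): a world point X has camera coordinates R X + t. Camera axes: x right, y down, z forward; pixel columns grow to the right and rows downward; lengths in m; the calibration is good to about 2 mm. A picture is of the moment at which its call begins. There is no depth.
A pose or a line that the arm cannot do raises bot.MotionError and nothing moves.
- bot.job_done(): hands the job in, once; it reports no verdict.
Readings, each from a call of its own:
- bot.current_clock(): time.
- bot.current_joints(): joint angles.
- bot.current_joint_vel(): joint speeds.
- bot.current_effort(): joint torques, N m.
- bot.current_ee_pos(): TCP position.
- bot.current_tool_rot(): TCP orientation.
- bot.current_contact_force(): force on the tool from outside, world axes, zero at the start.
- bot.current_ft_torque(): the same for the moment, N m.
- bot.current_opening(): opening from 0.0 (shut) to 1.0 (fully open).
Only numpy, scipy, OpenCV 4.12 (cv2) and the standard library are available. Lean on these libraries where they do the work, as an engineer would, in place of code of your own. Each camera call takes 0.05 s, during which the arm holds its last target.

### The job

With the fingertips, push the notched plate along its lane of the chute, through the swinging flap, so that it drops into the tray below, then withdraw the fingers so that the flap hangs shut again. Only push the plate: do not lift or carry it. Leave the plain plate in the other lane, the other flap and everything else alone.

Things in the scene. Friction and masses are not known exactly. Their poses are not given: they have to be found in the camera images.
- chute: Fixed two-lane steel chute, yaw up to 0.26 rad. Origin: on the table, below the lip (deck's end), midway between the lanes. Plates go towards its -y; +x is away from the robot; z up. Dark level deck 90 mm high, y = 0 (lip) to 250 mm. Lane centres x = -64 and +64 mm, each 116 mm wide, open at the +y end. Beyond the far lane, x = 134 to 204 mm, the deck is a shoulder for small things.
- lip_near (a point): Middle of the near lane (chute x = -64 mm) at the lip, at deck height, axes as the chute's. The lanes run between rails 12 mm thick and 20 mm high above the deck. Hinge posts on the rails (y = 0 to 16 mm, at chute x = -128, 0, +128 mm, 12 mm wide) rise 52 mm above the deck; nothing but the flaps spans the lanes.
- lip_far (a point): The same point for the far lane (chute x = +64 mm).
- tray (a point): Middle of the floor of the open-topped tray that both lanes share, 12 mm above the table, axes as the chute's. From the lip a steel slope of 50 degrees leads down to it; flat floor from chute y = -65 to -205 mm, x = -122 to 122 mm, walls 75 mm high.
- flap_near (a joint): Near lane's flap, rad: 0 hanging shut, up to 1.5 as its lower edge swings over the tray (chute -y), the only way it opens; falls shut by its weight (60 g). Hinge along chute x at y = 6 mm, 44 mm above the deck. Aluminium panel 110 mm wide, 3 thick, covering 3 to 30 mm above the deck when shut; it hangs on thin side arms, open between them above the panel.
- flap_far (a joint): The same for the identical flap of the far lane (chute x = +64 mm).
- comb: The notched plate: white plastic, 84 x 64 x 15 mm (x, y, z), about 0.1 kg, three slots 10 mm wide and 14 deep in each short (64 mm) edge. Origin: centre of the underside. Lies flat in either lane, long side across it (yaw within 0.35 rad), centre 80 to 140 mm before the lip. Pushed on, it tips and slides to the tray by itself once somewhat over half is past the lip.
- blank: The plain plate: white plastic, same 84 x 64 x 15 mm, straight edges without slots, lying in the other lane. Origin: centre of the underside. Must stay where it is.
- gauge: Bystander: upright steel cylinder, 28 mm diameter, 32 mm high, on the chute's shoulder. Origin: centre of the underside.
- block: Bystander: brass block 30 x 50 x 25 mm on the chute's shoulder. Origin: centre of the underside.
- oil: Bystander: black bottle, 68 mm diameter, 170 mm high, on the table to the robot's right. Origin: centre of the underside.
- mug: Bystander: white mug, 80 mm diameter, 90 mm high, on the table to the robot's left. Origin: centre of the underside.
- spanner: Bystander: steel spanner 180 mm long lying on the table to the robot's right.
- carton: Bystander: cardboard box 100 x 140 x 60 mm on the table to the robot's left. Origin: centre of the underside.
Not all that is in view belongs to the job. Leave any turquoise or yellow look-alike of the comb alone.

How it is judged:
On the way:
1. the notched plate is on its way under the opened flap of its own lane (y of comb in the frame of chute between -0.04 and 0.035 m and z of comb in the frame of chute below 0.1 m and ((value of joint flap_near above 0.3 rad and x of comb in the frame of chute below 0 m) or (value of joint flap_far above 0.3 rad and x of comb in the frame of chute above 0 m))), for 0.05 s.
At the end, for the whole second after the job is handed in: The notched plate lies at rest in the tray (its centre at least 40 mm beyond the lip and below 60 mm above the table), both flaps hang shut (within 0.06 rad), and the plain plate is within 15 mm of where it was (y of comb in the frame of chute between -0.205 and -0.04 m and x of comb in the frame of chute between -0.122 and 0.122 m and z of comb in the frame of chute below 0.06 m and linear speed of comb below 0.02 m/s and value of joint each of flap_near, flap_far below 0.06 rad and distance of blank from where it was at the start of the episode below 0.015 m); the robot touches nothing.
It fails at once if the notched plate is lifted more than 25 mm off the deck (z of comb in the frame of chute above 0.115 m).
It fails at once if the plain plate is moved more than 15 mm (distance of blank from where it was at the start of the episode above 0.015 m).
It fails at once if the flap of the other lane is pushed open ((value of joint flap_near above 0.25 rad and x of comb in the frame of chute above 0.02 m and y of comb in the frame of chute above 0 m) or (value of joint flap_far above 0.25 rad and x of comb in the frame of chute below -0.02 m and y of comb in the frame of chute above 0 m)).
It fails at once if a bystander is moved more than 20 mm (distance of any of gauge, block, oil, mug, spanner, carton from where it was at the start of the episode above 0.02 m).
It also fails if it takes over 35 s, if anything falls off the work surface, if the arm or the gripper's body presses on something with over 40 N, if the wrist force passes 120 N, or if a joint passes its speed limit or range.

## Working session

There is one attempt and no reset: what is moved stays moved. The work goes in short steps, each a Python script; the robot and the scene stay as the last script left them, time stands still between calls to the robot, and variables do not carry over. Pictures are saved under pics/ and viewed, and the job is handed in when it is done.

```bash
mkdir -p pics; python3 - <<'E'
from workcell import bot
import cv2
for n in("top","side","wrist"):
    c=bot.read_camera(n); cv2.imwrite(f"pics/{n}0.png",c["pixels"]); print(n,c["fx"],c["cx"],c["cy"],c["R"],c["t"])
print(bot.current_clock(),bot.current_tool_rot())
E
```

```text
top 493.5120915015064 324.2710826734726 240.06156801233215 [[ 1.91076342e-02 -9.99816569e-01  1.31403490e-03]
 [-9.93732873e-01 -1.91361100e-02 -1.10130768e-01]
 [ 1.10135712e-01  7.98538744e-04 -9.93916238e-01]] [0.02360435 0.53786755 1.25277318]
side 514.3715272279886 314.34773745522784 241.5884554038403 [[ 0.68425085 -0.72898484 -0.01954155]
 [-0.44553241 -0.39667782 -0.80258805]
 [ 0.57732282  0.55787795 -0.59621351]] [-0.35233346  0.33468817  1.12068889]
wrist 426.0050594022941 317.61130029953955 241.63550337061045 [[ 2.71237478e-01  9.62512180e-01 -7.31112219e-04]
 [ 9.22669348e-01 -2.59793270e-01  2.84936363e-01]
 [ 2.74064781e-01 -7.79599952e-02 -9.58546157e-01]] [-0.57395248 -0.03088277  0.39122549]
0.15 [ 2.50334266e+00  1.89715529e+00 -2.00566429e-03]
```

View pics/top0.png

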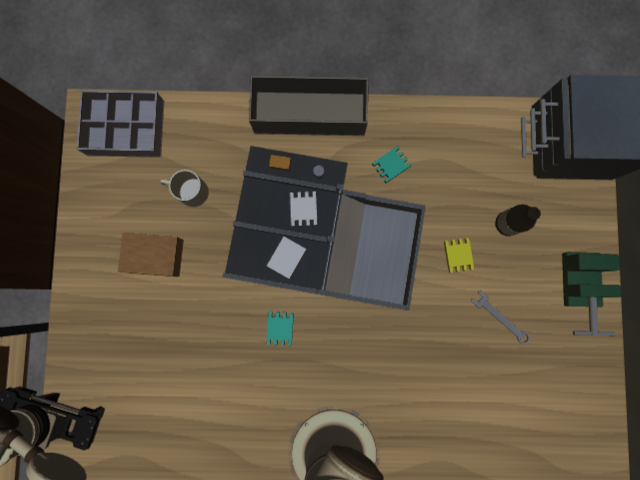

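View pics/side0.png

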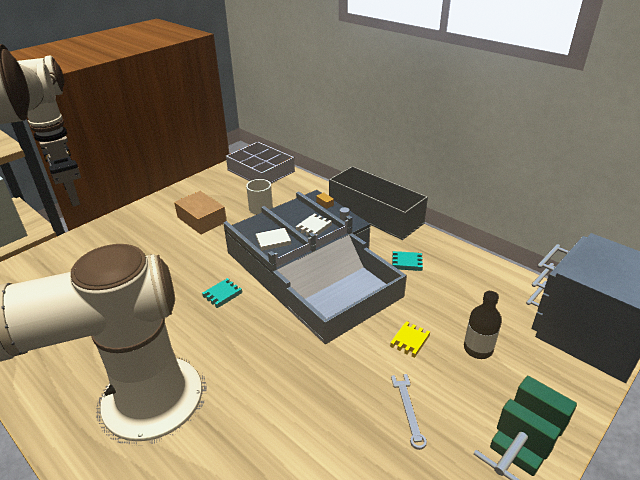

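View pics/wrist0.png

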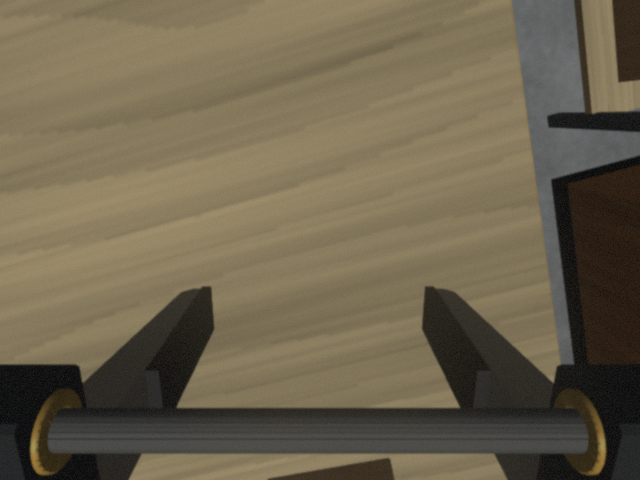

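White plates: (303,208) in the far lane with notched edges, and (286,257) in the near lane with straight edges. The teal and yellow ones are look-alikes. I'll confirm in an enlarged crop.

```bash
python3 - <<'E'
import cv2
i=cv2.imread("pics/top0.png")[135:315,215:435]
cv2.imwrite("pics/topc.png",cv2.resize(i,None,fx=3.6,fy=3.3333,interpolation=cv2.INTER_CUBIC))
E
```

```text
(no output)
```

View pics/topc.png

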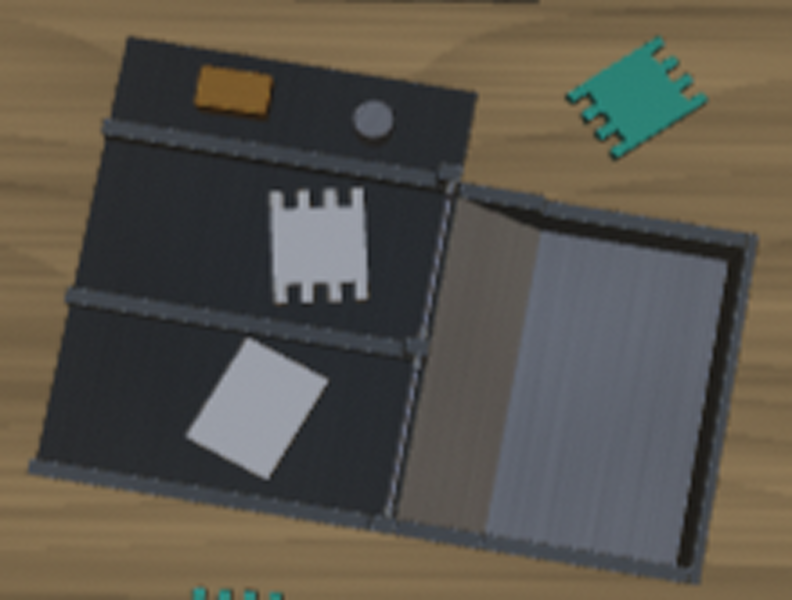

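```bash
cat > h.py <<'E'
from workcell import bot
import numpy as np, cv2
from scipy.optimize import least_squares
from scipy.spatial.transform import Rotation as Ro
def proj(c,X):
    p=(c["R"]@np.asarray(X).T).T+c["t"]; return np.c_[c["fx"]*p[:,0]/p[:,2]+c["cx"],c["fy"]*p[:,1]/p[:,2]+c["cy"]]
def unproj(c,uv,z):
    uv=np.atleast_2d(uv); d=np.c_[(uv[:,0]-c["cx"])/c["fx"],(uv[:,1]-c["cy"])/c["fy"],np.ones(len(uv))]@c["R"]
    o=-c["R"].T@c["t"]; return o+d*((z-o[2])/d[:,2])[:,None]
def Rz(a): return np.array([[np.cos(a),-np.sin(a),0],[np.sin(a),np.cos(a),0],[0,0,1]])
E
python3 - <<'E'
from h import *
c=bot.read_camera("top")
def cr(p): return np.array(p,float)/[3.6,3.3333]+[215,135]
M=np.array([[204,250,90],[204,0,90],[128,250,110],[0,250,110],[-134,250,110],[122,-65,12]])/1e3
U=cr([[128,37],[476,92],[106,127],[70,296],[32,466],[540,232]])
f=lambda q:(proj(c,(Rz(q[2])@M.T).T+[q[0],q[1],0])-U).ravel()
s=least_squares(f,[.5,0,0]);print(s.x,s.fun.reshape(-1,2).round(1))
np.save("chute.npy",s.x)
x,y,a=s.x
for n,P in(("comb",[(270,191),(363,187),(369,300),(275,303)]),("blank",[(250,337),(328,380),(268,480),(186,436)])):
    W=unproj(c,cr(P),.105); L=(W-[x,y,0])@Rz(a); print(n,(L*1e3).round(0)[:,:2].tolist(),(L.mean(0)*1e3).round(1))
v=c["pixels"].copy()
def poly(P,z,col):
    X=(Rz(a)@np.c_[np.array(P)/1e3,np.full(len(P),z)].T).T+[x,y,0]
    cv2.polylines(v,[(proj(c,X)*16).astype(int)],True,col,1,cv2.LINE_AA,4)
for q in(-128,0,128): poly([(q-6,0),(q+6,0),(q+6,250),(q-6,250)],.11,(0,0,255))
poly([(-122,-65),(122,-65),(122,-205),(-122,-205)],.012,(0,255,0))
for q in (-128,0,128): poly([(q-6,0),(q+6,0),(q+6,16),(q-6,16)],.142,(0,255,255))
cv2.imwrite("pics/ov.png",cv2.resize(v[135:315,215:435],None,fx=3.6,fy=3.33))
E
```

```text
[ 0.52719192  0.00868207 -0.15561676] [[ 0.3 -0.5]
 [ 1.1 -0.2]
 [-0.6 -0.5]
 [-0.6 -0.7]
 [-0.8  2.4]
 [ 0.8 -0.6]]
comb [[100.0, 129.0], [114.0, 67.0], [32.0, 48.0], [18.0, 111.0]] [ 66.   88.7 105. ]
blank [[-9.0, 123.0], [-31.0, 65.0], [-110.0, 92.0], [-88.0, 152.0]] [-59.9 107.9 105. ]
```

View pics/ov.png

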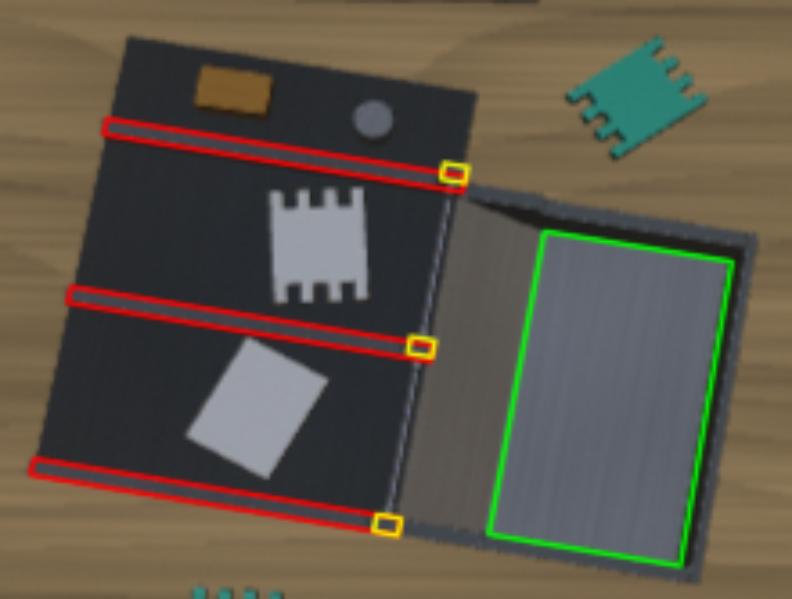

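The overlay matches the rails and tray. The comb is in the far lane at chute (66,89) mm, yaw about 0.22. Plan: spread the fingers to roughly 70 mm over their backs, lower them behind the comb, and push toward the lip.

```bash
cat >> h.py <<'E'
q=np.load("chute.npy")
def W(x,y,z): return (Rz(q[2])@[x/1e3,y/1e3,z/1e3])+[q[0],q[1],0]
def rot(flip=0):
    p=(q[2]+flip*np.pi)/2; return np.pi*np.array([np.cos(p),np.sin(p),0])
E
python3 - <<'E'
from h import *
for f in(0,1): print(f,bot.inverse_kinematics(W(64,165,280),rot(f)),bot.inverse_kinematics(W(64,0,95),rot(f)))
j=bot.inverse_kinematics(W(64,165,280),rot(0)); f=0
j1=bot.inverse_kinematics(W(64,165,280),rot(1))
if j is None or (j1 is not None and abs(j1[5])<abs(j[5])): f=1
open("flip","w").write(str(f))
bot.set_gripper(.37)
bot.goto(W(64,165,280),rot(f)); bot.line_to(W(64,165,150))
print(f,bot.current_clock(),bot.current_ee_pos(),bot.current_opening(),bot.current_contact_force())
for n in("top","side","wrist"): cv2.imwrite(f"pics/{n}1.png",bot.read_camera(n)["pixels"])
a=cv2.imread("pics/side1.png")[150:350,200:440]
b=cv2.imread("pics/wrist1.png")
cv2.imwrite("pics/m1.png",np.hstack([cv2.resize(a,(400,333)),cv2.resize(b,(400,333))]))
E
```

```text
0 [ 6.74242728e-02  2.84910867e-01  1.32130636e+00 -8.88178420e-16
  1.53537542e+00  2.23041029e-01] [-2.06593747e-01  3.14875854e-01  1.65932988e+00 -8.88178420e-16
  1.16738692e+00 -5.09769910e-02]
1 [ 6.74242728e-02  2.84910867e-01  1.32130636e+00 -4.44089210e-16
  1.53537542e+00 -2.91855162e+00] None
0 4.3417 [0.61682862 0.16190413 0.15134007] 0.37016639644313654 [ 0.61536637 -0.2213574   0.71458712]
```

View pics/m1.png

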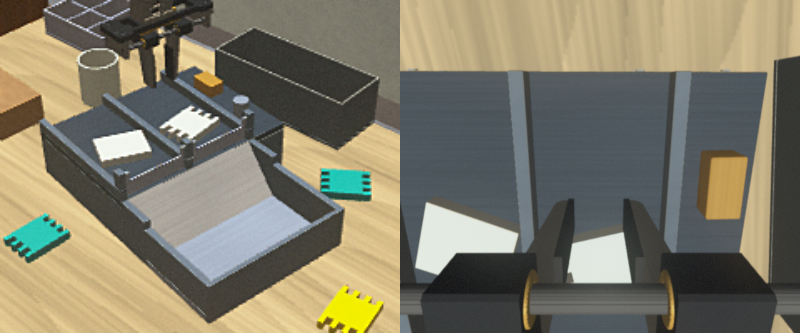

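The wrist view (right half) shows the fingers centred between the far lane's rails (about columns 525 and 675), with the comb ahead. Next I lower them and push partway.

```bash
python3 - <<'E'
from h import *
bot.line_to(W(64,165,95.5),max_speed=.08)
print(bot.current_ee_pos(),bot.current_contact_force())
for y in(130,100,75,60):
    bot.line_to(W(64,y,95.5),max_speed=.06); print(y,bot.current_contact_force().round(2),bot.current_clock())
cs=[bot.read_camera(n)["pixels"] for n in("side","top")]
cv2.imwrite("pics/m2.png",np.hstack([cv2.resize(cs[0][170:310,220:400],(400,311)),cv2.resize(cs[1][135:315,215:435],(400,327))[:311]]))
E
```

```text
[0.61639527 0.16177603 0.09592312] [ 0.25630764 -0.28117646  0.28854896]
130 [0.71 0.34 0.53] 6.0583
100 [0.03 0.28 0.01] 6.7083
75 [ 0.1  -0.37 -0.02] 7.275
60 [-0.85 -0.32  0.38] 7.675
```

View pics/m2.png

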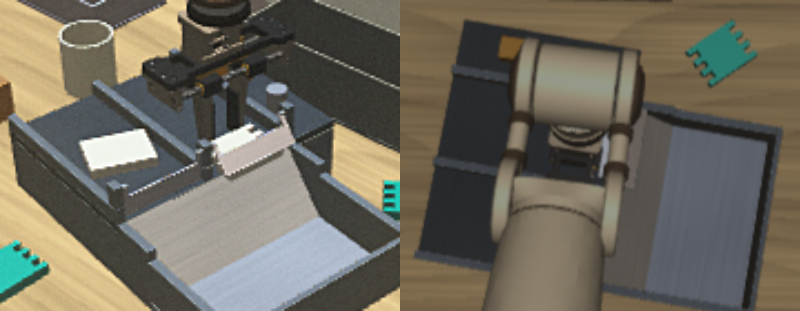

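The side view shows the comb (about 235,140) under the far flap, which it has opened, and the near flap shut. I'll keep pushing until it drops.

```bash
python3 - <<'E'
from h import *
ims=[]
for y in(42,32,24,16):
    bot.line_to(W(64,y,95.5),max_speed=.06); bot.hold(.15); print(y,bot.current_contact_force().round(2),bot.current_clock())
    ims.append(cv2.resize(bot.read_camera("side")["pixels"][170:350,220:420],(400,300)))
cv2.imwrite("pics/m3.png",np.vstack([np.hstack(ims[:2]),np.hstack(ims[2:])]))
E
```

```text
42 [-0.39  1.19  0.29] 8.375
32 [ 0.17  0.87 -0.45] 8.8917
24 [ 0.64 -0.16 -0.04] 9.375
16 [ 0.2  -0.13 -0.34] 9.8583
```

View pics/m3.png

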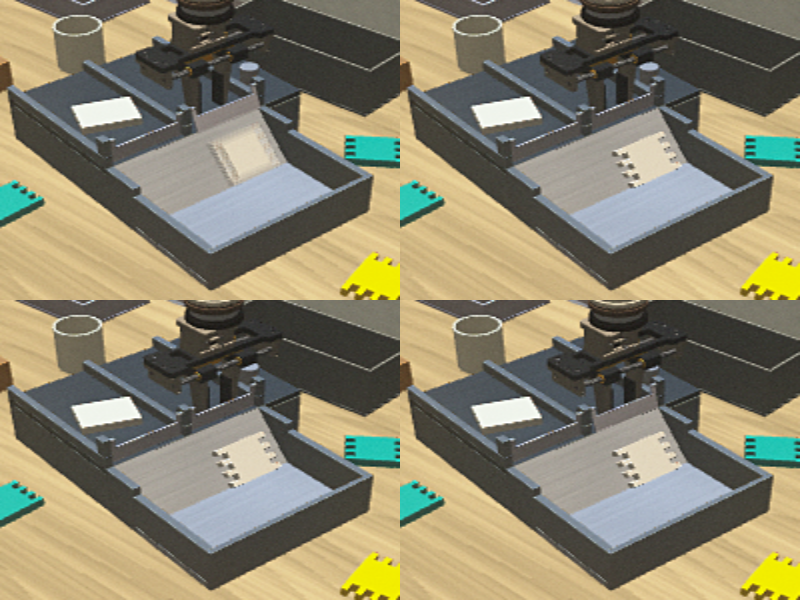

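The comb has dropped onto the slope and looks to be leaning at the slope/floor crease. I'll withdraw the fingers and measure it.

```bash
python3 - <<'E'
from h import *
bot.line_to(W(64,165,95.5),max_speed=.2); bot.line_to(W(64,165,300),max_speed=.25)
bot.goto([.30,.45,.35],rot()); print(bot.current_clock(),bot.current_contact_force())
c=[bot.read_camera(n)["pixels"] for n in("side","top")]
cv2.imwrite("pics/s4.png",c[0]);cv2.imwrite("pics/t4.png",c[1])
cv2.imwrite("pics/m4.png",np.vstack([cv2.resize(c[0][190:310,280:440],(400,300),interpolation=2),cv2.resize(c[1][180:300,320:440],(300,300),interpolation=2)]) if 0 else np.hstack([cv2.resize(c[0][190:310,250:410],(400,300),interpolation=2),cv2.resize(c[1][140:310,215:430],(400,300),interpolation=2)]))
E
```

```text
13.35 [-0.32881566 -0.42104447  1.18757077]
```

View pics/m4.png

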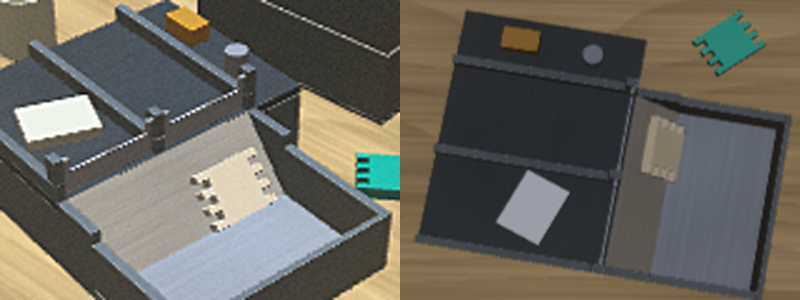

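```bash
cat > ov.py <<'E'
from h import *
import sys
# leaning plate model: chute x, y of lower underside edge, in-plane yaw; 50deg slope
def plate(cx,yc,dyaw=0):
    u=np.array([0,np.cos(np.radians(50)),np.sin(np.radians(50))]); n=np.array([0,-u[2],u[1]]); e=np.array([1,0,0])
    zc=90+yc*np.tan(np.radians(50)); C=np.array([cx,yc,zc]); o=[]
    for a,b in((-42,-32),(42,-32),(42,32),(-42,32)):
        a2,b2=a*np.cos(dyaw)-b*np.sin(dyaw),a*np.sin(dyaw)+b*np.cos(dyaw)
        o.append(W(*(C+a2*e+b2*u+15*n)))
    return np.array(o)
top,side=bot.read_camera("top"),bot.read_camera("side")
out=[]
for c,(x0,y0) in((side,(310,235)),(top,(335,195))):
    v=cv2.resize(c["pixels"][y0:y0+60,x0:x0+80],None,fx=5,fy=5,interpolation=cv2.INTER_CUBIC); w=v.copy()
    for yc,col in((-44.4,(0,0,255)),):
        cv2.polylines(w,[((proj(c,plate(float(sys.argv[1]),yc,float(sys.argv[2])))-[x0,y0]+.5)*5).astype(int)],True,col,1)
    cr=np.array([W(-122,-65,12),W(122,-65,12)]); cv2.polylines(w,[((proj(c,cr)-[x0,y0]+.5)*5).astype(int)],True,(0,255,0),1)
    out.append(np.hstack([v,w]))
cv2.imwrite(sys.argv[3],np.vstack(out))
E
python3 ov.py 66 0 pics/m5.png
```

```text
(no output)
```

View pics/m5.png

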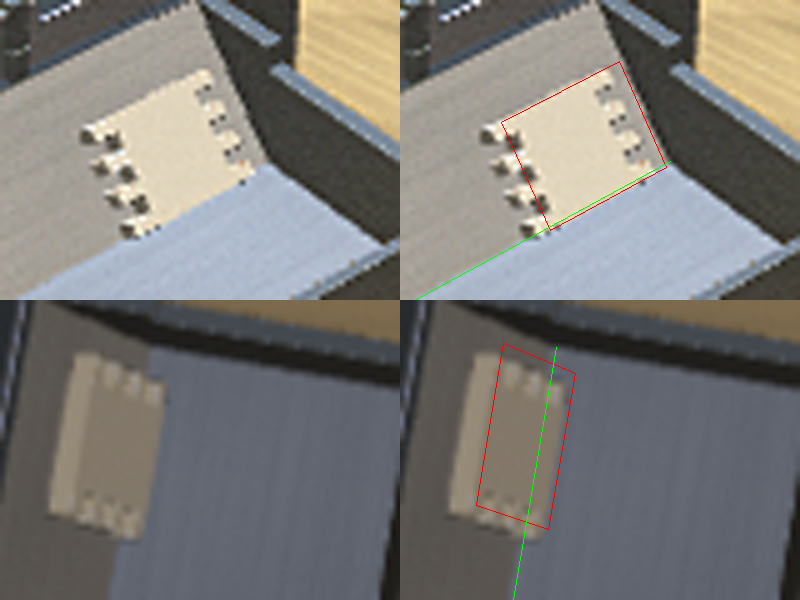

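The plate's lower edge sits at the crease, so its centre should be about y = -44 mm, against a limit of -40. That margin is thin, so I'll enlarge and fit it properly.

```bash
python3 - <<'E'
import cv2,numpy as np
a=cv2.imread("pics/s4.png")[240:290,320:370];b=cv2.imread("pics/t4.png")[200:250,335:385]
f=lambda i:cv2.convertScaleAbs(cv2.resize(i,(400,400),interpolation=cv2.INTER_CUBIC),alpha=1.15)
cv2.imwrite("pics/m6.png",np.hstack([f(a),cv2.convertScaleAbs(f(b),alpha=1.5)]))
E
```

```text
(no output)
```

View pics/m6.png

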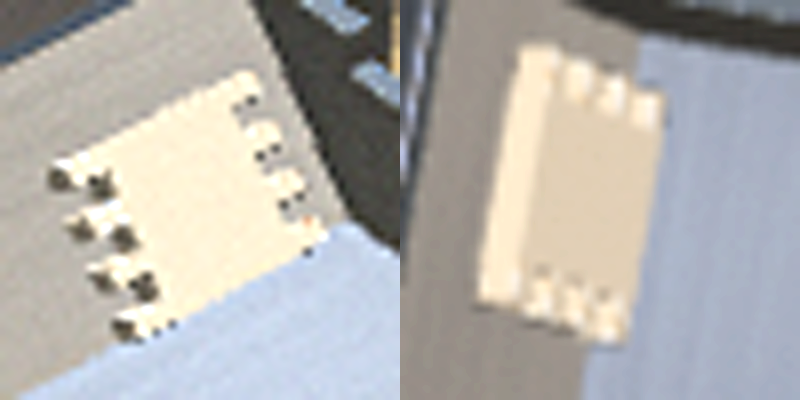

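```bash
python3 - <<'E'
from h import *
a=cv2.imread("pics/t4.png").astype(int); t=bot.read_camera("top")["pixels"].astype(int); t0=cv2.imread("pics/top0.png").astype(int)
print("comb change",abs(t-a)[200:250,335:385].mean(),"blank change",abs(t-t0)[230:285,260:310].mean(),"noise ref",abs(t-t0)[300:320,300:400].mean(),"shoulder",abs(t-t0)[150:180,262:335].mean())
s=bot.read_camera("side")["pixels"].astype(int); s0=cv2.imread("pics/side0.png").astype(int)
print("flaps change",abs(s-s0)[215:268,270:352].mean(), bot.current_clock())
bot.job_done()
E
```

```text
comb change 0.5689333333333333 blank change 0.7330909090909091 noise ref 0.8001666666666667 shoulder 0.6942161339421613
flaps change 18.553459119496857 13.65
the job is handed in; nothing more can be done
```

I pushed the notched plate (far lane) through its flap with the fingers slightly spread. It dropped down the slope, I withdrew the fingers to clear space, and I handed the job in at about 13.7 s.

**Last checks**
- **Notched plate:** it is at rest, but leaning on the slope with its lower edge at the slope/floor crease rather than flat on the tray floor. I put its centre at about chute y = -43.5 mm (±1.5) and 37 mm above the table. That meets the limits (y below -40 mm, height below 60 mm), but the margin in y is only about 3–4 mm.
- **Flaps:** both hang shut by eye in the side image. My numeric before/after comparison there gave 18.6, which tells nothing because the crop included the spot the plate had left. I did not measure the flap angles.
- **Plain plate, gauge and block:** unchanged from the start to within image noise.
- **Mug, oil bottle, spanner and carton:** I did not compare these before and after. The arm passed well above the mug and carton and did not go near the other two.

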